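Clear the brush and lift the clamped record level off its cleaning stand

TASK

The brush has been left lying on the clamped record: lift it straight off without dragging it across the grooves and set it down, bristles down and inside the rim, in the shallow steel tray, and let go of it. Then grip the record by the knob of its label clamp only, lift it straight up off the cleaning stand, level all the way and without ever pressing on the playing surface, and hold it about 10 cm clear above the stand so that the cork can be wiped. Finish while still holding it there, level and still; leave the other things on the bench where they are.

Things in the scene. Friction and masses are not known exactly. Their poses are not given: they have to be found in the camera images.
- record_knob (a point): Centre of the knob of the record's label clamp: an upright black cylinder 38 mm across and 36 mm tall, to be gripped across any diameter. z is its axis. Below it a stem 26 mm across and an aluminium plate 108 mm across, top 28 mm below this point; the record's playing surface is 37 mm below this point.
- record: Black record 300 mm across, 3 mm thick, its label clamped between two aluminium plates 108 mm across (9 mm thick above, 10 mm below) with the knob on top: one rigid, loose piece, about 0.36 kg, balanced about the knob. Origin at the centre of the record's underside, 40 mm below record_knob; z up along the knob. It lies level on the cleaning stand.
- brush_center (a point): Centre of the brush on the record: a block 84 mm long (its x), 28 mm wide (its y), 50 mm tall (its z, up); foot 27 mm below this point, top 23 mm above. Lower 12 mm black bristle pad, the rest an orange grip with flat upright sides, gripped across the 28 mm. About 0.08 kg. It lies roughly along a radius of the record, about 100 mm from the knob, on any side of it.
- stand: Cleaning stand, fixed: a round beech platter on a foot, 280 mm across; its cork-topped rim, on which the record lies, is 62 mm above the bench. The clamp's lower plate hangs in a round well (124 mm across, 16 mm deep) in the middle, some 8 mm of play all round. Origin on its axis at bench level, z up.
- tray: The brush's tray, fixed: a shallow open steel tray on the bench, 190 mm (its x) by 140 mm (its y) outside and 14 mm tall, walls and floor 4 mm thick. Origin at the centre of its underside, at bench level, z up. It stands to the left or to the right of the stand.
- mat: Cork mat 210 x 160 x 4 mm, fixed, on the other side of the stand from the tray; carries the record weight, the bottle, the small pot and the pick. Origin at the centre of its underside.
- weight: Chrome record weight, 76 mm across and 46 mm tall, on the mat: leave it. Origin at the centre of its underside.
- bottle: Squat amber bottle, 62 mm across and 92 mm tall, on the mat: leave it. Origin at the centre of its underside.
- gel_pot: Small round pot, 42 mm across and 22 mm tall, on the mat: leave it. Origin at the centre of its underside.
- pick: Steel pick, 170 mm long and 8 mm thick, lying along its x on the mat: leave it. Origin under its middle.
- adapter: Aluminium adapter puck, 38 mm across and 14 mm tall, on the bench beyond the stand to the right: leave it. Origin at the centre of its underside.
- carbon_brush: A second, slimmer brush with a bare aluminium bar handle, 100 x 30 x 40 mm (long axis x), on the bench beyond the stand to the left: leave it. Origin at the centre of its underside.
Not all that is in view belongs to the job. Of the things that look like the part that bears brush_center, the smallest one is meant.

How it is judged (in metres and radians):
On the way, in this order (a step that is already met when the one before it is completed fails the run):
1. the brush stands on its bristles in the tray, let go (x of brush_center in the frame of tray between -0.08 and 0.08 m and y of brush_center in the frame of tray between -0.055 and 0.055 m and z of brush_center in the frame of tray below 0.036 m and angle between brush_center's own z axis and vertical below 0.2 rad and contact force between the fingers and brush below 0.05 N), for 0.2 s.
2. the record is held by its knob, level and well clear above the stand (z of record_knob in the frame of stand between 0.172 and 0.262 m and horizontal distance between record_knob and stand below 0.05 m and angle between record_knob's own z axis and vertical below 0.087 rad and contact force between the fingers and record_c4 above 1 N), for 0.3 s.
At the end, for the whole second after the job is handed in: Brush on its bristles (within 0.2 rad) inside the tray, let go. Record held by its clamp 70 to 160 mm above the stand's rim, axis within 50 mm of the stand's, level within 5 degrees, still (20 mm/s, 0.1 rad/s), touching neither stand nor brush (all of step 1 and all of step 2 and linear speed of record below 0.02 m/s and angular speed of record below 0.1 rad/s and contact force between record and stand below 0.05 N and contact force between record and brush below 0.05 N); the arm keeps its last pose, push and grip.
It fails at once if the record was tilted more than 10 degrees (angle between record_knob's own z axis and vertical above 0.175 rad).
It fails at once if the gripper or arm pressed on the record's playing surface (over 3 N) (contact force between any of the fingers, the arm and record_c0 above 3 N).
It fails at once if the brush was dragged over the grooves (over 20 mm while resting on the record) (distance of brush_center from where it was at the start of the episode above 0.02 m and contact force between brush and record_c0 above 0.05 N).
It fails at once if the brush was dropped or thrown instead of set down (contact force between the fingers and brush below 0.01 N and linear speed of brush above 0.6 m/s).
It fails at once if another thing on the bench was shifted by more than 25 mm (distance of any of weight, bottle, gel_pot, pick, adapter, carbon_brush from where it was at the start of the episode above 0.025 m).
It also fails if it takes over 64 s, if anything falls off the work surface, if the arm or the gripper's body presses on something with over 40 N, if the wrist force passes 120 N, or if a joint passes its speed limit or range.

ROBOT

A 6-joint arm with a two-finger parallel gripper is mounted at the origin on the work surface. World frame = base frame: x ahead of the robot, y to its left, z up, the work surface at z = 0. Lengths are in mm, angles in rad, forces in N, time in s.
With the tool pointing down it reaches from about 350 to 975 mm from the base axis. Payload 7.1 kg.
Tool frame: the origin (TCP) lies at the very end of the fingers, on their centre line; the grasp point (between the pads) lies 19 mm behind it (ctrl.pinch_z is the z of the grasp point in the tool frame, in mm); z points along the fingers, y is the direction in which the jaws open and shut (so a half turn about z gives the same grasp; the last joint's range is limited). The gripper opens to 88 mm and grips with 3 to 60 N. Pads are 20 mm wide; open, the fingers measure 115 mm over their backs; the gripper's body (75 mm by 178 mm) begins 61 mm behind the grasp point.
Start: joints at [1.091, 0.423, 1.63, -0, 1.089, -0.019], TCP at [277.883, 559.809, 196.675] pointing down, gripper open.
Joint ranges: [-3, 3], [-0.9, 2.11], [0.09, 2.58], [-1.31, 4.45], [0.11, 2.69], [-2.54, 2.54]. Speed limits (rad/s): [2.39, 2.39, 3.01, 3.14, 3.14, 3.14].

INTERFACE

Orientations are given as a rotation vector (axis times angle).
In Python, from workcell import get_obs, optics, ctrl gives the robot as it stands.
- The arm moves only by the shell command python3 -m jog 'ROWS'. ROWS is a JSON object of lists of equal length, an entry for each row: "delta_rot": the turn, a rotation vector about the tool's x, y, z in rad, a list of three; "translation": the shift along the tool's x, y, z in mm, a list of three; "hand": the opening, from -1 (shut) to 1 (fully open). In form: {"delta_rot": [[rx, ry, rz], ...], "translation": [[x, y, z], ...], "hand": [hand, ...]}. A call has 1 to 5 rows; each row is the pose to reach, as a shift and turn from the pose commanded when the call began, along the tool's axes at that moment; what a row does not reach only later rows make up. A row lasts 1/10 s, in which the tool goes at most 50 mm and 8.59 degrees, less where a joint would pass 70% of its speed; a pose out of reach is approached as far as the arm can. A call with a gripper value outside its range is refused whole. The fingers move at their own pace and stop on an object; the grip force is fixed at half the most. Time passes only in rows, so rows that repeat a pose let the fingers close. It gives the time, the measured TCP pose, the force and the opening at its end, in the units of the state.
- get_obs(): the state, without advancing time (a new reading comes with each control period).
- optics.get_image(name): name is "side" or "top"; returns the picture (400x640x3 uint8, red, green, blue); there is no depth.
- optics.calibration(name): a dict with "intrinsics" (3x3 intrinsics, pixels), "cam_to_world" (4x4, takes a point from camera to world coordinates). Camera axes: x right, y up, looking along -z (the intrinsics and any distortion apply to the point x, -y, -z); pixel columns grow to the right and rows downward; lengths in mm; the calibration is good to about 2 mm. A picture is of the moment at which its call begins. calibration takes no time and is no camera call.
- ctrl.close_job(): hands the job in, once; it reports no verdict.
The state is a dict: "t": time; "qpos": joint angles; "qvel": joint speeds; "joint_torque": joint torques, N m; "ee_pos": TCP position; "orientation": TCP orientation; "ft_force": force on the tool from outside, world axes, zero at the start; "moment": the same for the moment, N m; "width": finger opening in mm.
Only numpy, scipy, OpenCV 4.12 (cv2) and the standard library are available. Lean on these libraries where they do the work, as an engineer would, in place of code of your own. Each camera call takes 0.05 s, during which the arm holds its last target. There are 200 camera calls.

## Working session

There is one attempt and no reset: what is moved stays moved. The work goes in short steps, Python scripts to look and compute and a shell command to move; the robot and the scene stay as the last step left them, time stands still between calls to the robot, and variables do not carry over. Pictures are saved under pics/ and viewed, about 8 in all and at most 12, crops included, and the job is handed in when it is done.

```bash
mkdir -p pics; ls; python3 - <<'E'
from workcell import get_obs, optics, ctrl
import cv2
for n in("top","side"):
    cv2.imwrite(f"pics/{n}0.png",optics.get_image(n)[:,:,::-1]); c=optics.calibration(n); print(n,c)
o=get_obs();print(o, ctrl.pinch_z)
E
```

```text
pics
top {'intrinsics': array([[467.43367204,   0.        , 324.88936428],
       [  0.        , 467.43367204, 204.74288414],
       [  0.        ,   0.        ,   1.        ]]), 'cam_to_world': array([[ 2.88213408e-02,  9.95318710e-01, -9.22496394e-02,
         3.81136817e+02],
       [-9.99581339e-01,  2.84632692e-02, -5.19514235e-03,
         7.33451616e+00],
       [-2.54509606e-03,  9.23607491e-02,  9.95722358e-01,
         1.40128025e+03],
       [ 0.00000000e+00,  0.00000000e+00,  0.00000000e+00,
         1.00000000e+00]])}
side {'intrinsics': array([[516.85121904,   0.        , 328.29047493],
       [  0.        , 516.85121904, 202.03219483],
       [  0.        ,   0.        ,   1.        ]]), 'cam_to_world': array([[-9.72294315e-01,  1.53877847e-01, -1.75969810e-01,
         2.69405907e+02],
       [-2.33093103e-01, -5.81383982e-01,  7.79525670e-01,
         1.10674861e+03],
       [ 1.76457025e-02,  7.98945726e-01,  6.01144205e-01,
         9.56835626e+02],
       [ 0.00000000e+00,  0.00000000e+00,  0.00000000e+00,
         1.00000000e+00]])}
{'t': 0.1, 'qpos': array([ 1.09099807e+00,  4.23700094e-01,  1.63060845e+00, -1.73725845e-05,
        1.08862627e+00, -1.89894202e-02]), 'qvel': array([ 0.00129781, -0.00133371, -0.00269458,  0.00031395,  0.00025452,
        0.0004862 ]), 'joint_torque': array([-7.22752357e-04, -5.43938184e+01, -2.74171489e+01,  6.47324952e-02,
       -6.15981000e-03,  1.19805486e-04]), 'ee_pos': array([277.64645038, 559.34047969, 196.0216429 ]), 'orientation': array([-7.17364775e-01, -3.05826754e+00,  2.04880043e-03]), 'ft_force': array([ 0.65326051, -0.54234564,  0.07382602]), 'moment': array([ 0.01413275,  0.02217999, -0.0048167 ]), 'width': 87.66515765771895} -18.700000000000003
```

View pics/top0.png

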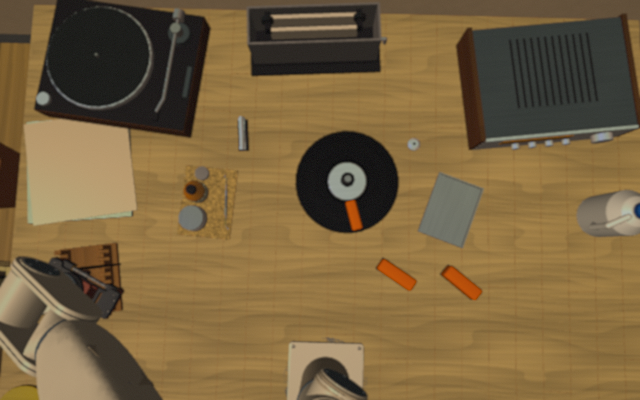

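View pics/side0.png

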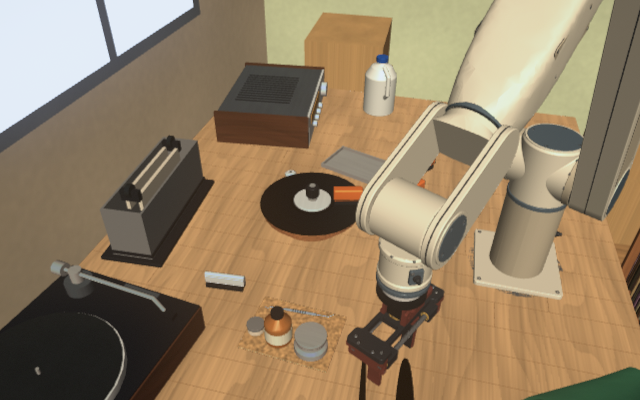

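The top view shows the record centred near (347,181), with the orange brush on it near (354,215). There are two larger orange decoys on the bench at (396,274) and (461,282), and the tray is at (450,210). The mat with its items is on the left, and the arm is clear of the record. In the side view the brush on the record is partly hidden by the arm.

```bash
cat > h.py <<'E'
import numpy as np, cv2
from scipy.spatial.transform import Rotation as R
from workcell import get_obs, optics
def ray(n,uv,z):
    c=optics.calibration(n);K=c["intrinsics"];T=c["cam_to_world"]
    p=np.c_[np.atleast_2d(uv).astype(float),np.ones(len(np.atleast_2d(uv)))]@np.linalg.inv(K).T
    d=(p*[1,-1,-1])@T[:3,:3].T;o=T[:3,3]
    return o+d*((z-o[2])/d[:,2])[:,None]
def blobs(m,amin):
    cs,_=cv2.findContours(m.astype(np.uint8),cv2.RETR_EXTERNAL,cv2.CHAIN_APPROX_NONE)
    return [c[:,0,:] for c in cs if cv2.contourArea(c)>amin]
def rect(n,c,z):
    w=ray(n,c,z)[:,:2].astype(np.float32); return cv2.minAreaRect(w)
def orange(im):
    h=cv2.cvtColor(im,cv2.COLOR_RGB2HSV);return (h[...,0]<12)&(h[...,1]>200)&(h[...,2]>120)
def tool(dw):  # world vector -> tool axes
    return R.from_rotvec(get_obs()["orientation"]).inv().apply(dw)
E
python3 - <<'E'
from h import *
im=cv2.imread("pics/top0.png")[:,:,::-1].copy()
for c in blobs(orange(im),60):
    print("orange",c.mean(0),rect("top",c,115),rect("top",c,50)[1])
g=im.astype(int);hsv=cv2.cvtColor(im,cv2.COLOR_RGB2HSV)
print(im[210,450],im[181,335],im[180,347],im[150,330])
m=(hsv[...,1]<60)&(hsv[...,2]>70);m[:,:400]=0;m[:, 500:]=0;m[:165]=0;m[255:]=0
for c in blobs(m,300): print("tray",c.mean(0),rect("top",c,14))
rec=np.zeros((400,640),bool);rec[120:240,285:410]=1
for c in blobs(rec&(hsv[...,2]<50),1000):
    print("record",cv2.minEnclosingCircle(ray("top",c,65)[:,:2].astype(np.float32)))
pl=rec&(hsv[...,2]>110)&(hsv[...,1]<60);pl[:, :320]=0;pl[:,375:]=0;pl[:150]=0;pl[215:]=0
for c in blobs(pl,300): print("plate",cv2.minEnclosingCircle(ray("top",c,74)[:,:2].astype(np.float32)))
k=(hsv[...,2]<70);k2=np.zeros_like(k);k2[172:190,339:357]=k[172:190,339:357]
for c in blobs(k2,20): print("knob",cv2.minEnclosingCircle(ray("top",c,120)[:,:2].astype(np.float32)))
o=get_obs();print(R.from_rotvec(o["orientation"]).as_matrix().round(3))
E
```

```text
[113 115 104] [152 158 148] [111 112 103] [15 16 19]
tray [450.385 209.59 ] ((506.2149658203125, -358.7438659667969), (137.76666259765625, 186.9712371826172), 70.69593048095703)
record ((575.20703125, -46.1721305847168), 146.10011291503906)
plate ((574.7600708007812, -45.35271072387695), 54.02796936035156)
knob ((572.7086181640625, -45.81855010986328), 17.5203857421875)
[[-0.896  0.445 -0.001]
 [ 0.445  0.896 -0.001]
 [ 0.    -0.001 -1.   ]]
```

```bash
sed -i 's/return (h\[...,0\]<12).*/return (h[...,0]<15)\&(h[...,1]>170)\&(h[...,2]>120)/' h.py; python3 - <<'E'
from h import *
im=cv2.imread("pics/top0.png")[:,:,::-1].copy()
h=cv2.cvtColor(im,cv2.COLOR_RGB2HSV);print(im[215,354],h[215,354])
for c in blobs(orange(im),60):
    print("orange",c.mean(0),rect("top",c,115),rect("top",c,50)[1], cv2.boxPoints(rect("top",c,115)).round(0).tolist())
E
```

```text
[185  82  10] [ 12 241 185]
orange [462.0952381  283.01190476] ((297.4263610839844, -365.48846435546875), (112.16410827636719, 39.96342468261719), 51.90359115600586) (117.83211517333984, 41.98288345336914) [[247.0, -397.0], [279.0, -422.0], [348.0, -334.0], [316.0, -309.0]]
orange [396.36046512 274.63953488] ((315.5516357421875, -185.7552490234375), (112.98631286621094, 37.600250244140625), 57.30781936645508) (118.69588470458984, 39.50030517578125) [[269.0, -223.0], [301.0, -243.0], [362.0, -148.0], [330.0, -128.0]]
orange [353.2        214.91428571] ((475.3769836425781, -64.62821960449219), (81.17704772949219, 27.729597091674805), 16.303211212158203) (85.2791748046875, 29.130870819091797) [[433.0, -63.0], [440.0, -89.0], [518.0, -67.0], [510.0, -40.0]]
```

```bash
python3 -m jog '{"delta_rot":[[0,0,0.12],[0,0,0.24],[0,0,0.36],[0,0,0.48],[0,0,0.6]],"translation":[[-23,-24,0],[-46,-48,0],[-69,-72,0],[-92,-96,0],[-114,-118,0]],"hand":[1,1,1,1,1]}'; python3 -c "
from h import *
o=get_obs();print(o['qpos'].round(2));print(R.from_rotvec(o['orientation']).as_matrix().round(3))"
```

```text
t: 0.6
ee_pos: [327.4, 401.8, 196.3]
orientation: [-1.596, -2.706, 0.001]
ft_force: [0.7, -0.3, 0.2]
width: 87.9
[ 0.86  0.27  1.86 -0.    1.01  0.36]
[[-0.484  0.875 -0.001]
 [ 0.875  0.484 -0.001]
 [-0.    -0.001 -1.   ]]
```

```bash
python3 -m jog '{"delta_rot":[[0,0,0.12],[0,0,0.24],[0,0,0.36],[0,0,0.48],[0,0,0.6]],"translation":[[-32,-7,0],[-64,-13,0],[-96,-20,0],[-128,-27,0],[-160,-33,0]],"hand":[1,1,1,1,1]}' >/dev/null
python3 -m jog '{"delta_rot":[[0,0,0.12],[0,0,0.24],[0,0,0.36],[0,0,0.48],[0,0,0.6]],"translation":[[-30,12,0],[-60,25,0],[-90,38,0],[-121,50,0],[-151,63,0]],"hand":[1,1,1,1,1]}' >/dev/null
python3 -m jog '{"delta_rot":[[0,0,0.12],[0,0,0.24],[0,0,0.36],[0,0,0.48],[0,0,0.6]],"translation":[[-18,27,0],[-36,55,0],[-54,82,0],[-72,110,0],[-90,137,0]],"hand":[1,1,1,1,1]}'
python3 -c "
from h import *
o=get_obs();print(o['qpos'].round(2));M=R.from_rotvec(o['orientation']).as_matrix();print(M.round(3))
p=o['ee_pos'];print(p,tool(np.array([475.4,-64.6,0])-p), np.degrees(np.arctan2(M[1,1],M[0,1])))
im=optics.get_image('side');cv2.imwrite('pics/side1.png',im[:,:,::-1])
for c in blobs(orange(im),60): print(c.mean(0),c.min(0),c.max(0))"
```

```text
t: 2.1
ee_pos: [474.4, -66.4, 196.5]
orientation: [-3.112, -0.432, 0.001]
ft_force: [0.9, 1.3, 0.7]
width: 87.2
[-0.16  0.21  1.94  0.    0.99  1.13]
[[ 0.962  0.272 -0.   ]
 [ 0.272 -0.962  0.   ]
 [-0.    -0.    -1.   ]]
[474.40679296 -66.39753723 196.49751661] [  1.50782403  -1.4214985  196.49732172] -74.20816241870821
[276.35802469 326.74074074] [265 318] [288 334]
[347.65  192.725] [334 186] [362 200]
[408.01219512 191.        ] [392 176] [424 206]
[419.98765432 160.12345679] [405 148] [435 172]
```

View pics/side1.png

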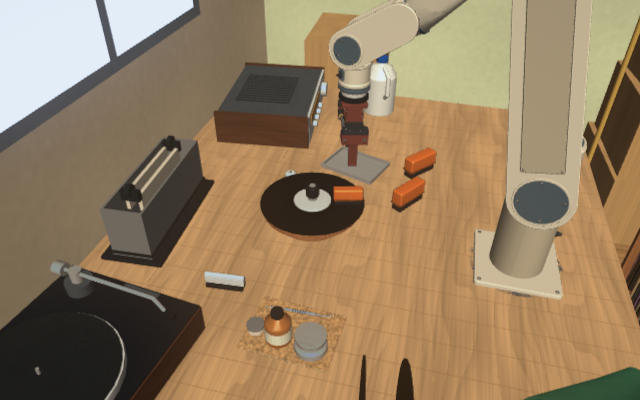

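Side view: the gripper hangs above the brush, with its tips at about (352,165). The brush on the record is at (348,193) and unobstructed. I'll cross-check its position against this view, then descend.

```bash
python3 -c "
from h import *
im=cv2.imread('pics/side1.png')[:,:,::-1].copy()
c=[c for c in blobs(orange(im),60) if abs(c.mean(0)[0]-348)<5][0]
print(ray('side',[[334,187],[362,187],[334,199],[362,199]],115).round(0)); print(ray('side',[[334,199],[362,199]],77).round(0))"
python3 -m jog '{"delta_rot":[[0,0,0],[0,0,0],[0,0,0],[0,0,0]],"translation":[[1.5,-1.5,30],[1.5,-1.5,60],[1.5,-1.5,90],[1.5,-1.5,100]],"hand":[1,1,1,1]}'
```

```text
[[517. -58. 115.]
 [440. -78. 115.]
 [504.  -2. 115.]
 [430. -22. 115.]]
[[515. -52.  77.]
 [437. -73.  77.]]
t: 2.55
ee_pos: [473.2, -62.7, 94.1]
orientation: [-3.109, -0.44, 0.007]
ft_force: [0.8, 0.6, 0.5]
width: 88.0
```

```bash
python3 -m jog '{"delta_rot":[[0,0,0],[0,0,0],[0,0,0]],"translation":[[1,2,8],[1,2,11],[1,2,11]],"hand":[1,1,1]}'
python3 -c "
from h import *
im=optics.get_image('top');cv2.imwrite('pics/top2.png',cv2.resize(im[130:260,260:430,::-1],None,fx=4,fy=4))
im=optics.get_image('side');cv2.imwrite('pics/side2.png',cv2.resize(im[130:250,240:400,::-1],None,fx=4,fy=4))
a=cv2.imread('pics/top2.png');b=cv2.imread('pics/side2.png');
a=cv2.resize(a,(523,400));b=cv2.resize(b,(533,400))
cv2.imwrite('pics/c2.png',cv2.resize(np.hstack([a,b]),(800,303)))"
```

```text
t: 2.85
ee_pos: [477.5, -64.8, 86.2]
orientation: [3.11, 0.44, 0.001]
ft_force: [0.6, 0.3, 0.4]
width: 87.9
```

View pics/c2.png

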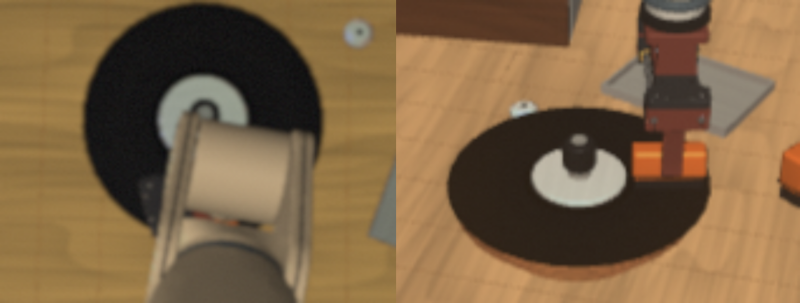

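The crops show the near finger straddling the brush at about mid-length, with its tip just above the bristles and clear of the record. Closing now.

```bash
Z='irrelevant'; python3 -m jog '{"delta_rot":[[0,0,0],[0,0,0],[0,0,0],[0,0,0],[0,0,0]],"translation":[[0,0,1],[0,0,1],[0,0,1],[0,0,1],[0,0,1]],"hand":[-1,-1,-1,-1,-1]}'; python3 -m jog '{"delta_rot":[[0,0,0],[0,0,0],[0,0,0]],"translation":[[0,0,0],[0,0,0],[0,0,0]],"hand":[-1,-1,-1]}'
```

```text
t: 3.45
ee_pos: [477.0, -64.8, 84.8]
orientation: [3.111, 0.44, 0.0]
ft_force: [-0.8, -1.1, -0.1]
width: 51.5
t: 3.75
ee_pos: [476.9, -64.8, 84.7]
orientation: [3.111, 0.44, 0.0]
ft_force: [1.2, -0.2, -0.4]
width: 27.5
```

```bash
python3 -m jog '{"delta_rot":[[0,0,0],[0,0,0],[0,0,0],[0,0,0],[0,0,0]],"translation":[[0,0,0],[0,0,0],[0,0,-5],[0,0,-15],[0,0,-30]],"hand":[-1,-1,-1,-1,-1]}'; python3 -m jog '{"delta_rot":[[0,0,0],[0,0,0],[0,0,0],[0,0,0]],"translation":[[0,0,-20],[0,0,-40],[0,0,-60],[0,0,-60]],"hand":[-1,-1,-1,-1]}'
python3 -c "
from h import *
o=get_obs();p=o['ee_pos'];print(tool(np.array([506.2,-358.7,p[2]])-p))
im=optics.get_image('side');cv2.imwrite('pics/side3.png',cv2.resize(im[100:250,240:440,::-1],None,fx=3,fy=3))"
```

```text
t: 4.25
ee_pos: [476.4, -64.7, 115.0]
orientation: [-3.11, -0.44, 0.002]
ft_force: [0.8, -0.3, -2.1]
width: 27.5
t: 4.65
ee_pos: [478.9, -65.1, 177.7]
orientation: [3.109, 0.439, 0.009]
ft_force: [0.3, 0.8, -0.5]
width: 27.7
[-55.1010074  289.71196992   0.40313064]
```

View pics/side3.png

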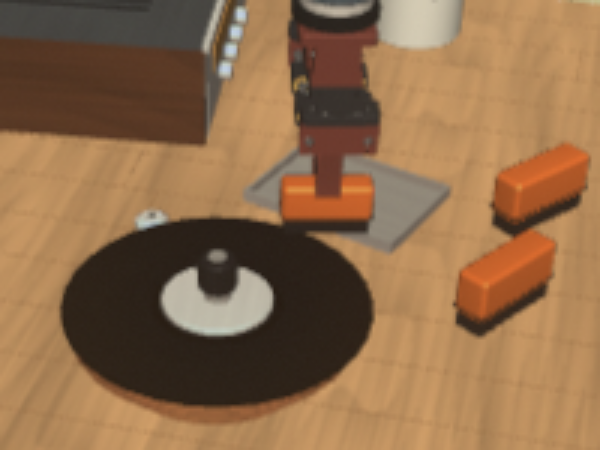

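The brush is lifted level and clear of the record, at about (325,200) in the crop. Next I move it over the tray.

```bash
python3 -m jog '{"delta_rot":[[0,0,0],[0,0,0],[0,0,0],[0,0,0],[0,0,0]],"translation":[[-4,20,0],[-12,60,0],[-19,100,0],[-27,140,0],[-34,180,0]],"hand":[-1,-1,-1,-1,-1]}'; python3 -m jog '{"delta_rot":[[0,0,0],[0,0,0],[0,0,0],[0,0,0],[0,0,0]],"translation":[[-8,40,0],[-16,80,0],[-20,100,0],[-21,110,0],[-21,110,0]],"hand":[-1,-1,-1,-1,-1]}'; python3 -m jog '{"delta_rot":[[0,0,0],[0,0,0],[0,0,0],[0,0,0],[0,0,0]],"translation":[[0,0,30],[0,0,65],[0,0,100],[0,0,130],[0,0,130]],"hand":[-1,-1,-1,-1,-1]}'
python3 -c "
from h import *
o=get_obs();p=o['ee_pos'];print(p,tool(np.array([506.2,-358.7,p[2]])-p),o['qpos'].round(2))
im=optics.get_image('side');cv2.imwrite('pics/side4.png',cv2.resize(im[80:230,240:440,::-1],None,fx=3,fy=3))"
```

```text
t: 5.2
ee_pos: [493.3, -248.4, 173.4]
orientation: [-3.109, -0.44, 0.002]
ft_force: [0.1, 0.0, -1.1]
width: 27.7
t: 5.7
ee_pos: [504.1, -358.7, 173.8]
orientation: [-3.11, -0.438, 0.001]
ft_force: [0.9, 0.7, -1.9]
width: 27.5
t: 6.2
ee_pos: [501.6, -354.6, 40.8]
orientation: [-3.104, -0.441, 0.009]
ft_force: [-0.8, 0.5, -0.8]
width: 27.3
[ 501.6382293  -354.62375395   40.77716   ] [ 3.24534587  5.18559806 -0.05326043] [-0.63  0.62  1.73  0.    0.8   0.65]
```

View pics/side4.png

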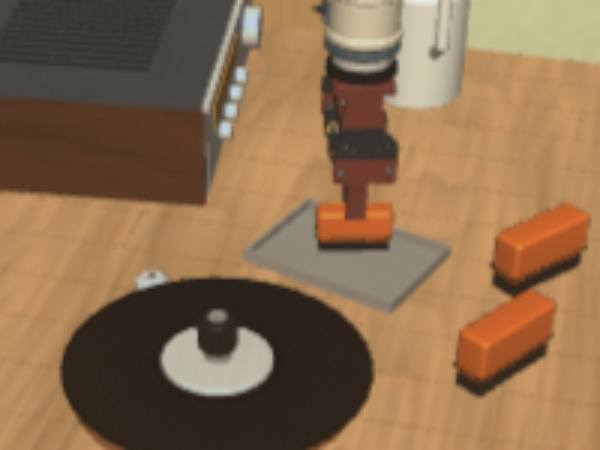

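The brush hovers over the middle of the tray at about (355,228) in the crop. I'll lower it slowly while watching the force.

```bash
python3 -m jog '{"delta_rot":[[0,0,0],[0,0,0],[0,0,0],[0,0,0],[0,0,0]],"translation":[[0,0,4],[0,0,8],[0,0,13],[0,0,16],[0,0,16]],"hand":[-1,-1,-1,-1,-1]}';python3 -m jog '{"delta_rot":[[0,0,0],[0,0,0],[0,0,0]],"translation":[[0,0,1],[0,0,2],[0,0,2]],"hand":[-1,-1,-1]}'
```

```text
t: 6.75
ee_pos: [504.3, -358.6, 28.6]
orientation: [-3.111, -0.439, 0.0]
ft_force: [-0.8, -0.1, -1.1]
width: 27.5
t: 7.05
ee_pos: [504.4, -358.7, 26.6]
orientation: [-3.111, -0.439, 0.0]
ft_force: [-0.2, -0.3, -1.8]
width: 27.7
```

```bash
python3 -m jog '{"delta_rot":[[0,0,0],[0,0,0],[0,0,0],[0,0,0]],"translation":[[0,0,1],[0,0,2],[0,0,2.5],[0,0,2.5]],"hand":[-1,-1,-1,-1]}';python3 -m jog '{"delta_rot":[[0,0,0],[0,0,0]],"translation":[[0,0,0.5],[0,0,0.5]],"hand":[-1,-1]}'
```

```text
t: 7.45
ee_pos: [504.4, -358.6, 24.1]
orientation: [-3.111, -0.44, 0.0]
ft_force: [0.6, -0.5, -1.0]
width: 27.5
t: 7.65
ee_pos: [504.5, -358.7, 23.7]
orientation: [3.111, 0.44, 0.0]
ft_force: [-0.1, -0.3, -2.0]
width: 27.6
```

```bash
python3 -m jog '{"delta_rot":[[0,0,0],[0,0,0],[0,0,0]],"translation":[[0,0,0.7],[0,0,1],[0,0,1]],"hand":[-1,-1,-1]}';python3 -m jog '{"delta_rot":[[0,0,0],[0,0,0],[0,0,0],[0,0,0],[0,0,0]],"translation":[[0,0,0],[0,0,0],[0,0,0],[0,0,0],[0,0,0]],"hand":[-0.2,0.2,0.2,1,1]}'; python3 -m jog '{"delta_rot":[[0,0,0],[0,0,0],[0,0,0],[0,0,0],[0,0,0]],"translation":[[0,0,0],[0,0,0],[0,0,-20],[0,0,-60],[0,0,-100]],"hand":[1,1,1,1,1]}'; python3 -m jog '{"delta_rot":[[0,0,0],[0,0,0],[0,0,0]],"translation":[[0,0,-40],[0,0,-75],[0,0,-75]],"hand":[1,1,1]}'
python3 -c "
from h import *
o=get_obs();p=o['ee_pos'];print(p,tool(np.array([574,-46,p[2]])-p),o['qpos'].round(2))
im=optics.get_image('side');cv2.imwrite('pics/side5.png',cv2.resize(im[80:230,240:440,::-1],None,fx=3,fy=3))"
```

```text
t: 7.95
ee_pos: [504.6, -358.8, 23.6]
orientation: [3.11, 0.44, 0.0]
ft_force: [-1.7, 1.6, 7.2]
width: 27.5
t: 8.45
ee_pos: [504.4, -358.6, 22.5]
orientation: [-3.11, -0.44, 0.0]
ft_force: [0.5, -0.0, -0.5]
width: 63.5
t: 8.95
ee_pos: [503.8, -358.2, 123.0]
orientation: [-3.109, -0.439, 0.003]
ft_force: [0.9, 0.9, 0.1]
width: 88.0
t: 9.25
ee_pos: [507.1, -360.6, 203.4]
orientation: [3.104, 0.439, 0.011]
ft_force: [-0.6, 0.7, -0.2]
width: 88.0
[ 507.12461974 -360.62414998  203.37050404] [ 151.44829466 -283.76480718   -1.27298328] [-0.64  0.41  1.64  0.    1.09  0.65]
```

View pics/side5.png

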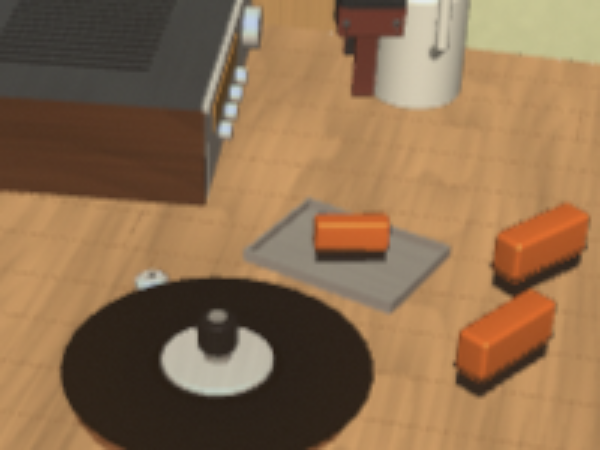

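The brush stands upright on its bristles inside the tray, at about (352,237) in the crop, and it's released. Next I move above the knob, cross-checking it from the side view.

```bash
python3 -m jog '{"delta_rot":[[0,0,0],[0,0,0],[0,0,0],[0,0,0],[0,0,0]],"translation":[[10,-20,0],[30,-56,0],[50,-95,0],[70,-133,0],[91,-170,0]],"hand":[1,1,1,1,1]}'; python3 -m jog '{"delta_rot":[[0,0,0],[0,0,0],[0,0,0],[0,0,0],[0,0,0]],"translation":[[20,-38,0],[40,-76,0],[55,-104,0],[60,-114,0],[60,-114,0]],"hand":[1,1,1,1,1]}'
python3 -c "
from h import *
print(ray('side',[[312.3,184.3]],120).round(1))
im=optics.get_image('side');h=cv2.cvtColor(im,cv2.COLOR_RGB2HSV)
pl=np.zeros((400,640),bool);pl[180:225,285:340]=1;pl&=(h[...,2]>110)&(h[...,1]<60)
for c in blobs(pl,200): print(c.min(0),c.max(0)); (x,y),a,_=cv2.fitEllipse(cv2.convexHull(c));print(x,y,ray('side',[[x,y]],74).round(1))
o=get_obs();p=o['ee_pos'];print(p,o['width'],tool(np.array([574,-46,83])-p),o['qpos'].round(2))
cv2.imwrite('pics/side6.png',cv2.resize(im[80:230,240:440,::-1],None,fx=4,fy=4))"
```

```text
t: 9.8
ee_pos: [543.6, -168.2, 195.8]
orientation: [-3.109, -0.439, 0.004]
ft_force: [0.2, 0.2, -0.6]
width: 87.8
t: 10.3
ee_pos: [570.1, -42.8, 196.3]
orientation: [-3.11, -0.443, 0.004]
ft_force: [-0.6, 0.3, 0.8]
width: 87.6
[[577.4 -47.7 120. ]]
[294 189] [330 211]
312.0709228515625 199.47584533691406 [[575.5 -38.   74. ]]
[570.13672536 -43.96707032 196.59205507] 87.69075084209886 [  3.36689433   3.06548404 113.58467986] [-0.1   0.35  1.75 -0.    1.05  1.19]
```

View pics/side6.png

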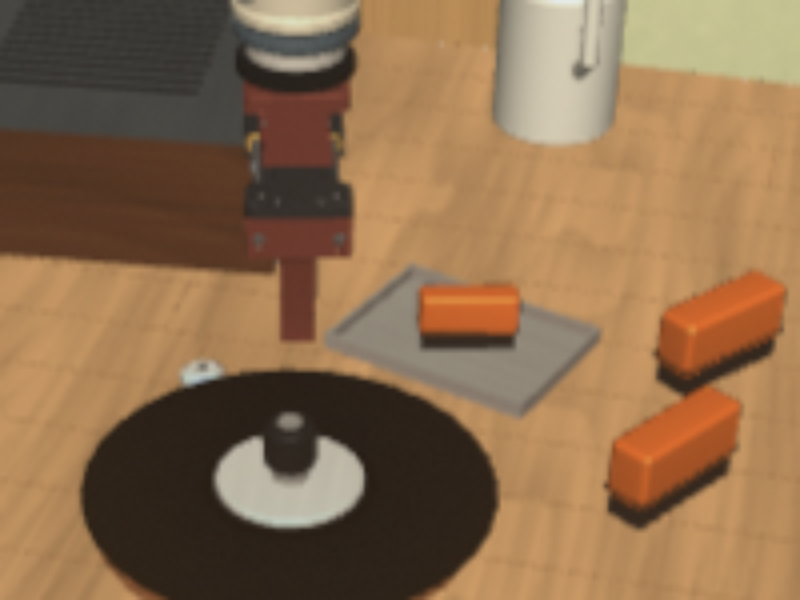

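The gripper is over the knob, which is at about (290,440) in the crop, and the path below it is clear. The knob estimates agree within about 4 mm: (573,-46) from the top view and (577,-48) from the side. I'll descend to just above it and settle.

```bash
python3 -m jog '{"delta_rot":[[0,0,0],[0,0,0],[0,0,0],[0,0,0],[0,0,0]],"translation":[[2,1,20],[3,2,40],[3,2,60],[3,2,60],[3,2,60]],"hand":[1,1,1,1,1]}'
python3 -c "
from h import *
o=get_obs();p=o['ee_pos'];print(p,tool(np.array([575,-46.5,83])-p))"
```

```text
t: 10.85
ee_pos: [573.8, -46.3, 137.5]
orientation: [-3.111, -0.437, 0.002]
ft_force: [0.6, -0.2, -0.3]
width: 88.0
[573.79660247 -46.31536322 137.48691941] [ 1.1701266   0.52354669 54.4854416 ]
```

```bash
python3 -m jog '{"delta_rot":[[0,0,0],[0,0,0],[0,0,0],[0,0,0],[0,0,0]],"translation":[[1,0.5,15],[1,0.5,30],[1,0.5,43],[1,0.5,50],[1,0.5,53]],"hand":[1,1,1,1,1]}'; python3 -m jog '{"delta_rot":[[0,0,0],[0,0,0],[0,0,0],[0,0,0],[0,0,0]],"translation":[[0,0,0],[0,0,0],[0,0,0],[0,0,0],[0,0,0]],"hand":[0.3,0,-0.1,-0.1,-0.1]}'; python3 -m jog '{"delta_rot":[[0,0,0],[0,0,0],[0,0,0],[0,0,0],[0,0,0]],"translation":[[0,0,0],[0,0,0],[0,0,0],[0,0,0],[0,0,0]],"hand":[-0.3,-1,-1,-1,-1]}'; python3 -m jog '{"delta_rot":[[0,0,0],[0,0,0],[0,0,0]],"translation":[[0,0,0],[0,0,0],[0,0,0]],"hand":[-1,-1,-1]}'
```

```text
t: 11.35
ee_pos: [574.6, -45.1, 83.3]
orientation: [-3.11, -0.44, 0.003]
ft_force: [0.3, 0.3, 0.1]
width: 87.7
t: 11.85
ee_pos: [575.6, -45.2, 85.0]
orientation: [3.111, 0.44, 0.001]
ft_force: [0.3, -0.5, -0.4]
width: 51.1
t: 12.35
ee_pos: [575.5, -45.4, 84.8]
orientation: [3.11, 0.44, 0.0]
ft_force: [0.0, -1.6, 1.8]
width: 37.1
t: 12.65
ee_pos: [575.5, -45.4, 84.8]
orientation: [3.11, 0.44, 0.0]
ft_force: [-0.6, -1.1, 3.4]
width: 37.2
```

```bash
python3 -m jog '{"delta_rot":[[0,0,0],[0,0,0],[0,0,0],[0,0,0],[0,0,0]],"translation":[[0,0,-2],[0,0,-5],[0,0,-10],[0,0,-16],[0,0,-22]],"hand":[-1,-1,-1,-1,-1]}'; python3 -m jog '{"delta_rot":[[0,0,0],[0,0,0],[0,0,0],[0,0,0],[0,0,0]],"translation":[[0,0,-8],[0,0,-18],[0,0,-28],[0,0,-38],[0,0,-48]],"hand":[-1,-1,-1,-1,-1]}';  python3 -m jog '{"delta_rot":[[0,0,0],[0,0,0],[0,0,0],[0,0,0],[0,0,0]],"translation":[[0,0,-10],[0,0,-20],[0,0,-27],[0,0,-31],[0,0,-33]],"hand":[-1,-1,-1,-1,-1]}'; python3 -m jog '{"delta_rot":[[0,0,0],[0,0,0],[0,0,0],[0,0,0],[0,0,0]],"translation":[[0,0,0],[0,0,0],[0,0,0],[0,0,0],[0,0,0]],"hand":[-1,-1,-1,-1,-1]}'
python3 -c "
from h import *
o=get_obs();print(R.from_rotvec(o['orientation']).as_matrix()[:,2].round(3),o['qvel'].round(3))
im=optics.get_image('side');cv2.imwrite('pics/side7.png',cv2.resize(im[80:280,200:460,::-1],None,fx=3,fy=3))"
```

```text
t: 13.15
ee_pos: [575.3, -45.2, 107.2]
orientation: [-3.111, -0.44, 0.0]
ft_force: [0.3, -0.1, -3.1]
width: 37.0
t: 13.65
ee_pos: [575.5, -45.2, 155.8]
orientation: [3.111, 0.44, 0.001]
ft_force: [-0.1, 0.0, -4.2]
width: 37.1
t: 14.15
ee_pos: [575.4, -45.2, 188.1]
orientation: [3.111, 0.44, 0.001]
ft_force: [-0.4, -0.0, -3.5]
width: 36.9
t: 14.65
ee_pos: [575.3, -45.2, 187.5]
orientation: [-3.111, -0.44, 0.0]
ft_force: [0.6, 0.1, -3.7]
width: 37.2
[-0.  0. -1.] [ 0.003 -0.003 -0.     0.     0.     0.001]
```

View pics/side7.png

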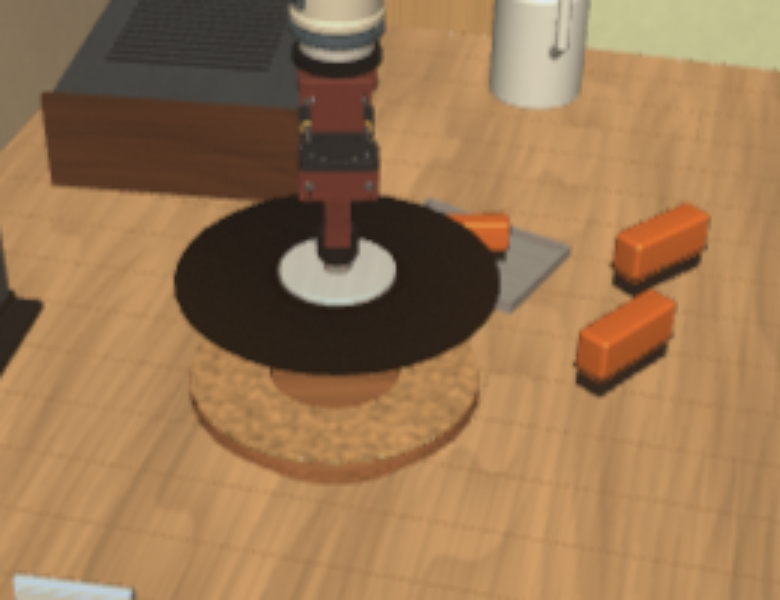

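The record hangs level, centred above the cork rim. The measured load of about 3.7 N matches its 0.36 kg, the knob sits at z of about 205 mm, and nothing is moving. Handing in.

```bash
python3 -m jog '{"delta_rot":[[0,0,0],[0,0,0]],"translation":[[0,0,0],[0,0,0]],"hand":[-1,-1]}'; python3 -c "
from workcell import ctrl; print(ctrl.close_job())"
```

```text
t: 14.9
ee_pos: [575.4, -45.2, 187.7]
orientation: [-3.111, -0.44, 0.0]
ft_force: [0.0, 1.0, -3.5]
width: 37.3
the job is handed in; nothing more can be done
None
```

I lifted the brush straight off the record and set it down on its bristles in the tray. I then gripped the record by its clamp knob, raised it about 10 cm straight up, and handed the job in still holding it, at about 15 s of the 64 s allowed. Handing in gives no verdict, so these are my own checks.

- **Brush:** it touched the tray floor at about 7 N. After I let go, the side picture showed it upright and inside the rim.
- **Record:** the gripper is closed at 37 mm on the 38 mm knob and carries about 3.6 N, which matches 0.36 kg. The knob is at about 205 mm, where 172–262 mm is allowed. The tool axis is vertical and joint speeds are near zero.
- **Other items:** the arm never came near the weight, bottle, pot, pick, adapter or carbon brush. I did not measure their positions again at the end.
- **Disagreements:** the top and side views differed by about 4 mm on the knob and up to about 12 mm on the brush. Both were within what the jaws could take up. One ellipse fit to the clamp plate was about 8 mm off because the knob hid part of it, so I ignored it.

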